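Latch the chill box at the breakfast table

ROBOT

A 7-joint arm with a two-finger parallel gripper is mounted at the origin on a cart in front of the work surface, level with it; the furniture and walls round the work are solid. World frame = base frame: x ahead of the robot, y to its left, z up, the work surface at z = 0. Lengths are in m, angles in degrees, forces in N, time in s.
With the tool pointing down it reaches from about 0.425 to 0.875 m from the base axis. Payload 4.7 kg.
Tool frame: the origin (TCP) lies at the very end of the fingers, on their centre line; the grasp point (between the pads) lies 19 mm behind it; z points along the fingers, y is the direction in which the jaws open and shut (so a half turn about z gives the same grasp; the last joint's range is limited). The gripper opens to 87 mm and grips with 3 to 60 N. Pads are 19 mm wide; open, the fingers measure 117 mm over their backs; the gripper's body (75 mm by 190 mm) begins 51 mm behind the grasp point.
Start: joints at [-65.14, 18.392, -4.016, 83.108, 1.295, 78.541, -3.26], TCP at [0.265, 0.594, 0.223] pointing down, gripper open.
Joint ranges: [-163.93, 163.93], [-17.29, 119.83], [-79.2, 71.16], [3.27, 140.29], [-89.18, 269.18], [5.43, 117.66], [-154.24, 154.24]. Speed limits (degrees/s): [147.25, 147.25, 180, 180, 180, 180, 180].

INTERFACE

Orientations are given as [roll, pitch, yaw] about the fixed x, y, z axes, in that order (R = Rz(yaw) Ry(pitch) Rx(roll)).
In Python, from cell import * gives the robot as it stands.
- The arm moves only by the tool arm_command, never from a script. Its argument "targets" is a list that holds one entry, the list of rows, each a list of 7 numbers: the shift along the tool's x, y, z in m, then the turn, a rotation vector about the tool's x, y, z in degrees, then the gripper's target within -1 to 1 (shut at 1, half-way at 0, fully open at -1). In form: [[[tx, ty, tz, rx, ry, rz, claw], ...]]. A call has 1 to 10 rows; each row is the pose to reach, as a shift and turn from the pose commanded when the call began, along the tool's axes at that moment; what a row does not reach only later rows make up. A row lasts 1/10 s, in which the tool goes at most 50 mm and 8.59 degrees, less where a joint would pass 70% of its speed; a pose out of reach is approached as far as the arm can. A call with a gripper value outside its range is refused whole. The fingers move at their own pace and stop on an object; "newtons" is the grip in N (left out, the last holds). Time passes only in rows, so rows that repeat a pose let the fingers close. It gives the time, the measured TCP pose, the force and the opening at its end, in the units of the state.
- get_obs(): the state, without advancing time (a new reading comes with each control period).
- read_camera(name): name is "side" or "top"; returns a dict with "img" (400x640x3 uint8, red, green, blue), "z_map" (400x640 float32, m along the optical axis (not along the pixel's ray), 0 where there is no reading), "K" (3x3 intrinsics, pixels), "origin" and "attitude" of the camera in the world. Camera axes: x right, y down, z forward; pixel columns grow to the right and rows downward; lengths in m; the calibration is good to about 2 mm. A picture is of the moment at which its call begins.
- sign_off(): hands the job in, once; it reports no verdict.
Trained networks look in the newest picture that a camera, given by its name, has taken for a name from the list of things; names that differ only in an ending like _2 or _b are one class to them, and where a whole thing is asked for, a point or a joint stands for the part that bears it (a point fixed in the world has none). Each returns a list of dicts, best first, with "conf" (0 to 1); they miss things now and then, are a little off and sometimes report something else, mostly with a low value. They report only what shows in the picture. A call takes as long as a camera call.
- search_frame(thing, camera): "position" ([column, row] in pixels, amid what is visible of it).
The state is a dict: "time_s": time; "qpos": joint angles; "joint_velocities": joint speeds; "effort": joint torques, N m; "tool_pos": TCP position; "tool_rot": TCP orientation; "force": force on the tool from outside, world axes, zero at the start; "wrist_torque": the same for the moment, N m; "grip_width": finger opening in m.
Only numpy, scipy, OpenCV 4.12 (cv2) and the standard library are available. Lean on these libraries where they do the work, as an engineer would, in place of code of your own. Each camera call takes 0.05 s, during which the arm holds its last target.

TASK

One of the two small chill boxes on the breakfast table was left unlatched: the front of its lid stands up off the gasket and the T-handle on its lid points roughly from front to back instead of across. Turn that T-handle clockwise (seen from above) all the way to its stop, so that the lid is drawn down tight on its gasket, and let go. Leave the other box latched as it is.

Things in the scene. Friction and masses are not known exactly. Their poses are not given: they have to be found in the camera images.
- loose_grip (a point): Centre of the unlatched box's T-bar: plain steel, 74 mm long, 14 wide, 20 high, on a round 18 mm shank, 20 mm clear of the lid's fittings below; centre 147 (latched) to 153 mm above the table. Frame: x along the bar, y across, z up on the turning axis, under 4 degrees off vertical. Box: grey, white lid, 140 deep, 160 wide, fixed; its middle is 25 mm behind this axis
- loose_latch (a joint): Turn of that T-handle, rad: 0 = unlatched (bar from front to back of the box), growing clockwise seen from above, 1.57 = latched, at its hard stop (bar parallel to the box's front edge). Starts between 0.1 and 0.6. It turns against friction and gasket (0.1 to 0.16 N m) and stays where it is left
- loose_lid (a joint): Angle of that box's lid about its rear hinge, rad: 0 = tight on the gasket, 0.06 = fully slack. The latch sets it: it falls evenly from 0.06 to 0 as the handle turns from 0 to 1.57. The lid's front edge is 145 mm from the hinge, the handle 98 mm, so the bar sinks up to 6 mm
- tight_latch (a joint): Turn of the T-handle of the other box, which is identical in shape but latched: it starts within 0.07 rad of its stop at 1.57, with the bar across the box and the lid down, and must stay latched

How it is judged (in metres and radians):
At the end, for the whole second after the job is handed in: The T-handle of the box that was unlatched stands within 10 degrees of its stop (joint above 1.40 rad), its lid is down on the gasket (lid angle below 0.010 rad, about 1.5 mm at the front edge), and the other box's handle is still latched (above 1.40 rad) (value of joint each of loose_latch, tight_latch above 1.4 rad and value of joint loose_lid below 0.01 rad); the robot touches nothing.
It fails at once if the latch of the other box is turned open (below 1.40 rad) (value of joint tight_latch below 1.4 rad).
It also fails if it takes over 35 s, if anything falls off the work surface, if the arm or the gripper's body presses on something with over 40 N, if the wrist force passes 120 N, or if a joint passes its speed limit or range.

## Working session

There is one attempt and no reset: what is moved stays moved. The work goes in short steps, Python scripts to look and compute and a tool call to move; the robot and the scene stay as the last step left them, time stands still between calls to the robot, and variables do not carry over. Pictures are saved under pics/ and viewed, and the job is handed in when it is done.

Besides the shell and the picture viewer there is one more tool, called as name(argument=value, ...), one argument or row to a line, values as JSON. arm_command: Moves the arm, as the interface text tells. Its arguments: {"type":"object","properties":{"targets":{"type":"array","items":{"type":"array","items":{"type":"array","items":{"type":"number"}}}},"newtons":{"type":"number"}},"required":["targets"]}

```bash
ls; mkdir -p pics; python3 - <<'E'
from cell import *
import cv2, numpy as np
print(get_obs())
for n in ("top","side"):
    c=read_camera(n)
    cv2.imwrite(f"pics/{n}0.png",c["img"][:,:,::-1])
    np.savez(f"{n}0.npz",**c)
    print(n,c["K"].tolist(),c["origin"],c["attitude"])
    for t in("loose_grip","loose_latch","tight_latch","loose_lid"):
        print(t,search_frame(t,n))
E
```

```text
pics
{'time_s': 0.0, 'qpos': array([-65.1392977 ,  18.43978694,  -4.01682884,  83.17253591,
         1.29536373,  78.54045349,  -3.25939219]), 'joint_velocities': array([ 0.03258594, -0.03177639, -0.08847554,  0.03441296, -0.01522002,
       -0.03229755, -0.03308294]), 'effort': array([-5.81726249e-05, -4.91290033e+01, -4.03976664e-01, -3.12530673e+01,
       -6.38409681e-02,  4.35607194e-02,  1.75577734e-04]), 'tool_pos': array([0.26474404, 0.59305756, 0.22147417]), 'tool_rot': array([-1.79892489e+02,  5.55453117e-03,  1.55950912e+02]), 'force': array([ 0.71268129, -0.53097817, -0.58862125]), 'wrist_torque': array([-0.00295099, -0.01969685,  0.00937455]), 'grip_width': 0.08702051924496998}
top [[448.37156129760825, 0.0, 320.15761165479194], [0.0, 448.37156129760825, 201.37186771406067], [0.0, 0.0, 1.0]] [ 0.47476033 -0.07778297  1.52249001] [-1.77529292e+02 -1.11376356e-01 -8.91906267e+01]
loose_grip []
loose_latch [{'position': [213.8, 204.0], 'conf': 0.55}]
tight_latch []
loose_lid [{'position': [218.6, 196.7], 'conf': 0.86}]
side [[490.96535017843615, 0.0, 319.58181449976263], [0.0, 490.96535017843615, 200.77311032455825], [0.0, 0.0, 1.0]] [ 0.46848047 -1.0108752   0.9608288 ] [-130.70076459    0.72950321   -5.93791455]
loose_grip [{'position': [297.3, 132.3], 'conf': 0.55}]
loose_latch [{'position': [298.2, 134.4], 'conf': 0.45}]
tight_latch [{'position': [293.2, 300.9], 'conf': 0.84}]
loose_lid [{'position': [305.6, 144.8], 'conf': 0.89}]
```

View pics/top0.png

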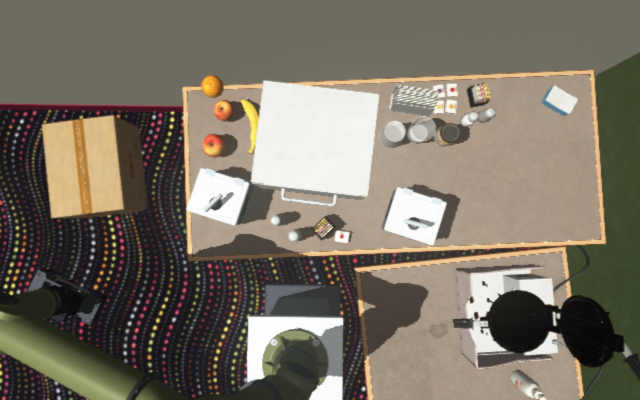

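View pics/side0.png

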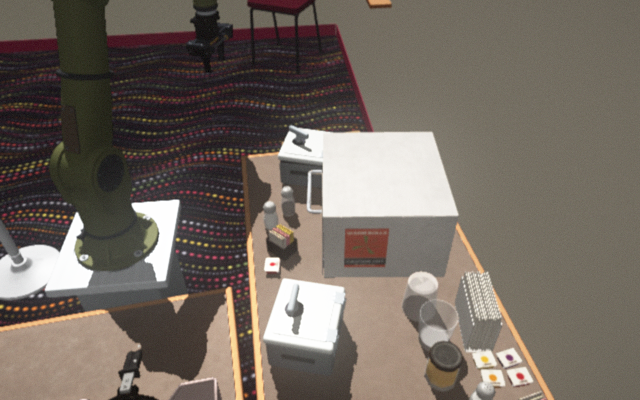

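The loose box is the left one at top px (218,197), with its bar diagonal at about (213,204). The latched box is at about (415,215). A tall oven-like unit stands close beside and behind the loose box. Next I'll deproject and zoom in.

```bash
cat > h.py <<'E'
import numpy as np, cv2
from scipy.spatial.transform import Rotation as R
def cloud(c):
    z=c["z_map"].astype(float); K=c["K"]
    v,u=np.mgrid[0:z.shape[0],0:z.shape[1]]
    p=np.stack([(u-K[0,2])/K[0,0]*z,(v-K[1,2])/K[1,1]*z,z],-1)
    Rm=R.from_euler('xyz',c["attitude"],degrees=True).as_matrix()
    w=p@Rm.T+c["origin"]; w[z==0]=np.nan
    return w
E
python3 - <<'E'
from h import *
for n,(x0,x1,y0,y1) in {"top":(175,395,70,260),"side":(240,460,100,280)}.items():
    c=np.load(n+"0.npz"); w=cloud(c)
    im=c["img"][y0:y1,x0:x1,::-1]; cv2.imwrite(f"pics/{n}0z.png",cv2.resize(im,None,fx=3.5,fy=3,interpolation=cv2.INTER_CUBIC)[:, :800])
    if n=="top":
        for p in [(218,197),(213,204),(205,185),(240,190),(255,190),(315,140),(255,180),(375,195),(310,205),(415,215),(300,240),(188,250),(604,242),(415,224)]:
            print(p,np.round(w[p[1],p[0]],3))
c=np.load("top0.npz"); w=cloud(c)
cv2.imwrite("pics/topbox.png",cv2.resize(c["img"][160:235,180:260,::-1],None,fx=8,fy=8,interpolation=cv2.INTER_CUBIC))
for v in range(186,216): print(v,' '.join('%4d'%(1000*w[v,u,2]) if w[v,u,2]==w[v,u,2] else '  --' for u in range(196,232)))
E
```

```text
(218, 197) [0.543 0.231 0.159]
(213, 204) [0.521 0.245 0.163]
(205, 185) [0.582 0.282 0.119]
(240, 190) [0.568 0.174 0.111]
(255, 190) [0.576 0.141 0.008]
(315, 140) [ 0.71  -0.062  0.224]
(255, 180) [0.59 0.11 0.23]
(375, 195) [ 0.565 -0.266 -0.001]
(310, 205) [ 0.528 -0.046  0.001]
(415, 215) [ 0.497 -0.377  0.118]
(300, 240) [ 0.409 -0.013 -0.001]
(188, 250) [ 0.369  0.366 -0.004]
(604, 242) [ 0.416 -1.046 -0.003]
(415, 224) [ 0.469 -0.37   0.153]
186  116  109  115  113  117  115  110  117  115  111  110  111  114  121  114  117  116  112  116  118  113  112  116  118  108  111  114  112  112  116  109  116  117  112  113  114
187  109  108  118  114  114  115  115  120  111  116  124  110  109  115  119  113  114  122  117  114  112  114  113  116  113  120  107  112  114  117  116  110  115  112  116  113
188  120  117  110  122  113  115  119  115  118  120  116  115  113  118  115  117  115  107  113  119  109  114  115  114  118  116  113  112  118  113  117  110  108  113  117  117
189  114  120  108  113  123  115  116  117  115  114  118  115  115  112  113  114  115  113
[... 4174 characters left out ...]
117  116  116  115  149  112  116  123  119  119  117  118  116  118  117  118  118  114  116  114  120  120  114  120  118  119  120  114  119  117
213  114  111  115  117  122  115  114  120  116  115  108  116  117  111  115  115  118  112  113  115  117  118  119  118  117  117  122  118  109  121  120  117  117  112  116  120
214    1    3   -5  106  114  114  116  115  116  117  117  116  119  117  114  115  117  116  118  113  117  118  120  117  116  116  113  121  123  118  118  115  115  120  115  116
215    5   --    0   -1    1    2  110  117  113  115  120  121  111  120  119  117  118  116  117  120  119  117  114  114  118  122  120  124  127  110  114  113  121  115  117  114
```

View pics/topbox.png

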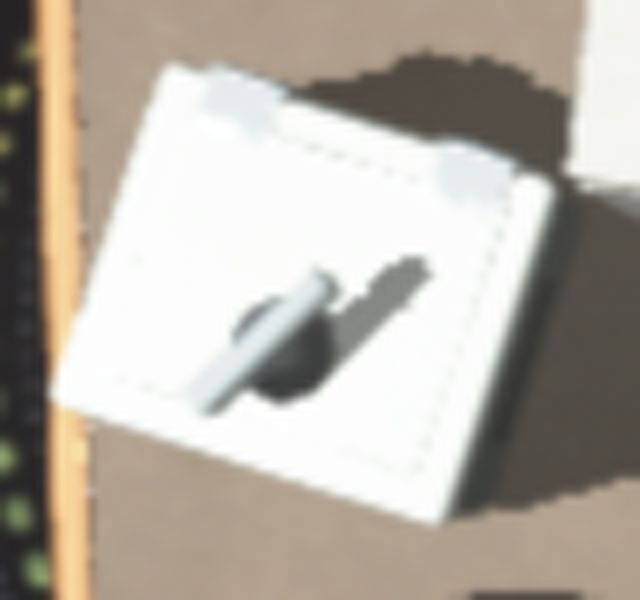

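View pics/side0z.png

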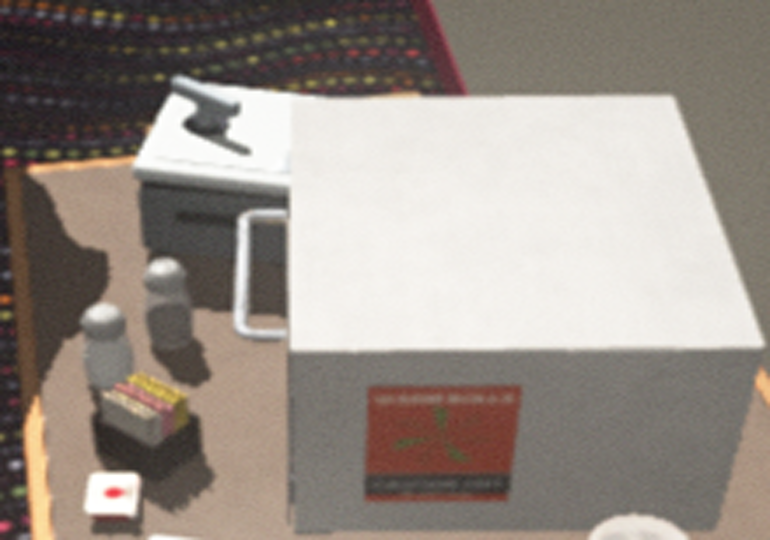

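```bash
cat >> h.py <<'E'
def bar(c,box,zmin=0.14,zmax=0.18):
    w=cloud(c); x0,x1,y0,y1=box
    s=w[y0:y1,x0:x1].reshape(-1,3); s=s[(s[:,2]>zmin)&(s[:,2]<zmax)]
    r=cv2.minAreaRect((s[:,:2]*1000).astype(np.float32))
    d=s[:,:2]-s[:,:2].mean(0); e=np.linalg.svd(d,full_matrices=False)[2][0]
    return len(s),s.mean(0),np.degrees(np.arctan2(e[1],e[0])),r,np.median(s[:,2])
E
python3 - <<'E'
from h import *
c=np.load("top0.npz"); w=cloud(c)
print("loose",bar(c,(190,245,175,225)))
print("tight",bar(c,(390,445,195,240)))
def rect(m,box):
    x0,x1,y0,y1=box
    s=w[y0:y1,x0:x1].reshape(-1,3); s=s[m(s)]
    r=cv2.minAreaRect((s[:,:2]*1000).astype(np.float32)); print(len(s),r,np.round(cv2.boxPoints(r)))
rect(lambda s:(s[:,2]>.1)&(s[:,2]<.13),(180,252,160,235))
rect(lambda s:(s[:,2]>.1)&(s[:,2]<.13),(380,450,180,250))
rect(lambda s:(s[:,2]>.2)&(s[:,2]<.26),(240,390,75,210))
c2=np.load("side0.npz")
print("loose side",bar(c2,(275,325,115,160),.14,.18)); print("tight side",bar(c2,(270,350,275,335),.14))
print(bar(c2,(320,440,130,210),.2,.3))
w2=cloud(c2)
for p in [(318,178),(309,190),(315,212)]: print(np.round(w2[p[1],p[0]],3))
E
```

```text
loose (129, array([0.52543128, 0.24669776, 0.15916651]), np.float64(135.24021588279842), ((525.5386962890625, 247.51492309570312), (15.394351959228516, 72.17794799804688), 47.92141342163086), np.float64(0.1604301730316149))
tight (116, array([ 0.47083328, -0.37280022,  0.1562954 ]), np.float64(-104.34556087178993), ((470.6522521972656, -373.6575927734375), (73.11065673828125, 14.547648429870605), 76.01582336425781), np.float64(0.15645501482945934))
2245 ((548.217529296875, 241.5391082763672), (165.19815063476562, 145.7102813720703), 72.95901489257812) [[454. 184.]
 [594. 141.]
 [642. 299.]
 [503. 342.]]
2266 ((495.6162414550781, -381.8664245605469), (165.11862182617188, 145.91136169433594), 72.79851531982422) [[ 402. -439.]
 [ 541. -482.]
 [ 590. -325.]
 [ 450. -281.]]
12046 ((715.450439453125, -62.42564392089844), (342.2970275878906, 304.56427001953125), 84.02784729003906) [[ 546. -217.]
 [ 849. -248.]
 [ 885.   92.]
 [ 582.  124.]]
loose side (145, array([0.52461947, 0.24684808, 0.15447486]), np.float64(-44.56695958382855), ((523.3790283203125, 249.28341674804688), (20.26886749267578, 75.51152801513672), 40.654911041259766), np.float64(0.15607850864968364))
tight side (238, array([ 0.46925012, -0.37618947,  0.15435404]), np.float64(-105.13361142305578), ((469.2156982421875, -372.119873046875), (73.14749908447266, 14.5142183303833), 75.31440734863281), np.float64(0.1557295712748782))
(8972, array([ 0.70925806, -0.06046937,  0.22591308]), np.float64(-112.86122843591174), ((717.5418701171875, -48.02632141113281), (326.50128173828125, 297.9591369628906), 83.74935150146484), np.float64(0.2259147966617282))
[0.573 0.156 0.044]
[ 0.532 -0.042  0.163]
[ 0.539 -0.126  0.161]
```

```bash
cat >> h.py <<'E'
def delta(o,tgt,yaw):
    Rm=R.from_euler('xyz',o["tool_rot"],degrees=True)
    t=Rm.inv().apply(np.array(tgt)-o["tool_pos"])
    r=(Rm.inv()*R.from_euler('xyz',[180,0,yaw],degrees=True)).as_rotvec(degrees=True)
    return np.round(t,4),np.round(r,2)
E
python3 - <<'E'
from h import *
from cell import *
print(delta(get_obs(),[.525,.248,.24],135.2))
E
```

```text
(array([-0.3783, -0.2096, -0.0174]), array([-0.  ,  0.  , 20.75]))
```

arm_command(
  targets=[
    [[-0.04, -0.022, -0.017, 0, 0, 2, -1], [-0.08, -0.044, -0.017, 0, 0, 4, -1], [-0.12, -0.066, -0.017, 0, 0, 6, -1], [-0.16, -0.088, -0.017, 0, 0, 8, -1], [-0.2, -0.11, -0.017, 0, 0, 10, -1], [-0.24, -0.132, -0.017, 0, 0, 12, -1], [-0.28, -0.154, -0.017, 0, 0, 14, -1], [-0.32, -0.176, -0.017, 0, 0, 16, -1], [-0.355, -0.196, -0.017, 0, 0, 18, -1], [-0.378, -0.21, -0.017, 0, 0, 20.7, -1]],
  ],
)

```text
time_s: 1.5
tool_pos: [0.5265, 0.2443, 0.2399]
tool_rot: [180.0, 0.1, 134.9]
force: [-0.6, -0.2, 0.4]
grip_width: 0.0868
```

arm_command(
  targets=[
    [[0, 0, 0, 0, 0, 0, -1], [0, 0, 0, 0, 0, 0, -1], [0, 0, 0, 0, 0, 0, -1]],
  ],
)

```text
time_s: 1.8
tool_pos: [0.5234, 0.2499, 0.2394]
tool_rot: [180.0, -0.1, 135.4]
force: [0.3, 0.7, -0.7]
grip_width: 0.087
```

```bash
python3 - <<'E'
from h import *
from cell import *
o=get_obs(); print(o["time_s"],o["tool_pos"],o["tool_rot"],o["qpos"],o["force"])
for n in ("top","side"):
    c=read_camera(n); np.savez(n+"1.npz",**c)
c1=np.load("top1.npz");c2=np.load("side1.npz")
cv2.imwrite("pics/top1.png",cv2.resize(c1["img"][130:260,170:330,::-1],None,fx=4,fy=4,interpolation=cv2.INTER_CUBIC))
cv2.imwrite("pics/side1.png",cv2.resize(c2["img"][60:240,230:390,::-1],None,fx=3,fy=3,interpolation=cv2.INTER_CUBIC))
print(bar(c2,(275,325,115,160),.14,.18)); print(delta(o,[.525,.248,.132],135.2))
E
```

```text
1.8 [0.52342701 0.24990344 0.23944434] [ 1.79991545e+02 -7.03257901e-02  1.35423206e+02] [-39.73588276   9.33287987  13.15026656  92.53762003  -2.22932735
  78.39316164  19.11873682] [ 0.27883362  0.71944586 -0.74457751]
(145, array([0.52478773, 0.24720879, 0.1544793 ]), np.float64(-44.656511087633554), ((523.5878295898438, 249.52061462402344), (16.804420471191406, 75.51480865478516), 43.47716522216797), np.float64(0.15570777342183528))
(array([-0.0026, -0.0003,  0.1074]), array([ 0.01, -0.07,  0.22]))
```

View pics/side1.png

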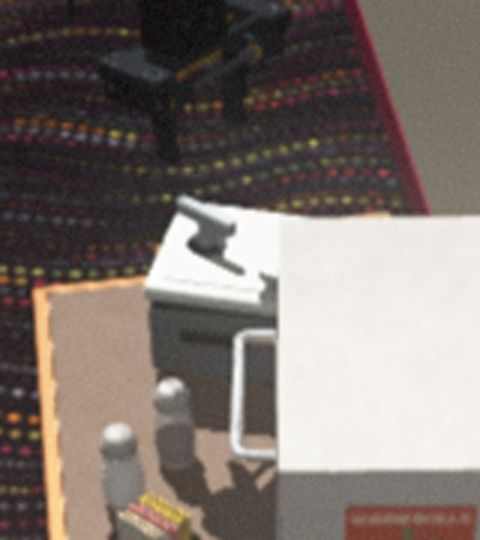

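View pics/top1.png

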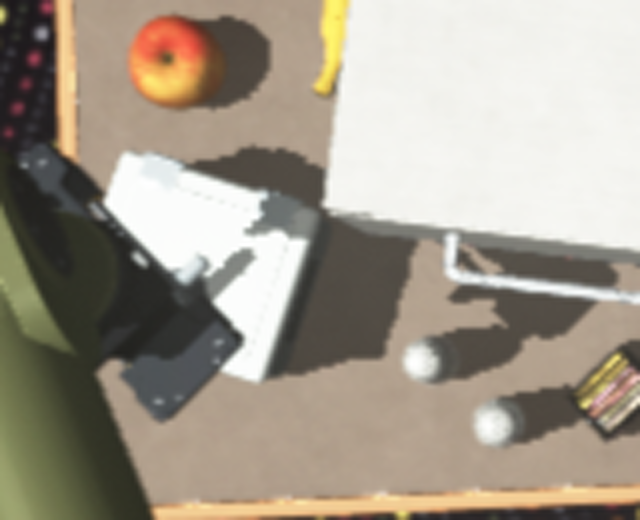

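The gripper hangs over the box at top-crop px (150,300), its fingers straddling the bar, and the long body side is along the jaw axis. The oven corner is clear. Descending now.

arm_command(
  targets=[
    [[-0.0025, 0, 0.03, 0, 0, 0, -1], [-0.0025, 0, 0.06, 0, 0, 0, -1], [-0.0025, 0, 0.08, 0, 0, 0, -1], [-0.0025, 0, 0.095, 0, 0, 0, -1], [-0.0025, 0, 0.105, 0, 0, 0, -1], [-0.0025, 0, 0.105, 0, 0, 0, -1], [-0.0025, 0, 0.105, 0, 0, 0, -1]],
  ],
)

```text
time_s: 2.6
tool_pos: [0.5268, 0.2465, 0.1354]
tool_rot: [179.9, 0.0, 135.3]
force: [0.1, 0.1, -0.2]
grip_width: 0.0873
```

```bash
python3 - <<'E'
from h import *
from cell import *
o=get_obs(); print(o["time_s"],o["tool_pos"],o["tool_rot"],o["force"],o["wrist_torque"])
c2=read_camera("side"); np.savez("side2.npz",**c2)
cv2.imwrite("pics/side2.png",cv2.resize(c2["img"][90:200,250:370,::-1],None,fx=5,fy=5,interpolation=cv2.INTER_CUBIC))
E
```

```text
2.6 [0.52675372 0.24645224 0.13535759] [1.79928847e+02 1.62385807e-02 1.35267463e+02] [ 0.11253518  0.13810324 -0.21365688] [-0.0141418  -0.00513396 -0.02213517]
```

View pics/side2.png

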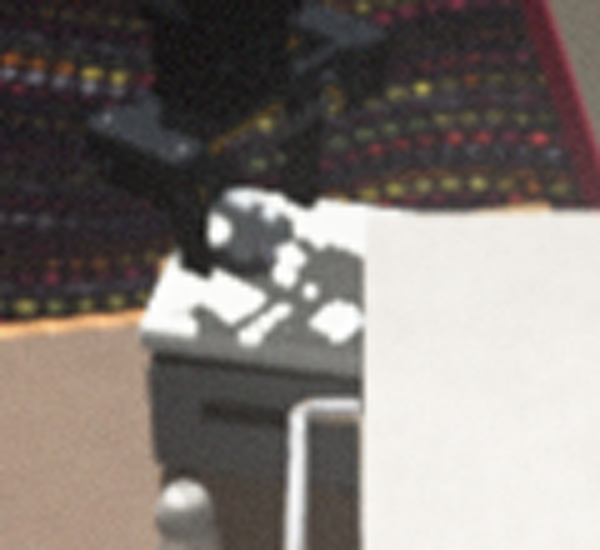

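The fingers straddle the bar, one at crop px (195,230) and the other behind at about (300,170), with no contact. Closing gently.

arm_command(
  targets=[
    [[0, 0, 0.002, 0, 0, 0, 1], [0, 0, 0.002, 0, 0, 0, 1], [0, 0, 0.002, 0, 0, 0, 1], [0, 0, 0.002, 0, 0, 0, 1], [0, 0, 0.002, 0, 0, 0, 1], [0, 0, 0.002, 0, 0, 0, 1], [0, 0, 0.002, 0, 0, 0, 1], [0, 0, 0.002, 0, 0, 0, 1]],
  ],
  newtons=15,
)

```text
time_s: 3.45
tool_pos: [0.5263, 0.246, 0.1326]
tool_rot: [180.0, -0.0, 135.2]
force: [0.2, -0.1, 0.4]
grip_width: 0.0311
```

```bash
python3 - <<'E'
from cell import *
o=get_obs(); print(o)
E
```

```text
{'time_s': 3.45, 'qpos': array([-39.0533977 ,  13.50521109,  13.08846372, 100.25579125,
        -3.30594857,  66.60944636,  20.24211663]), 'joint_velocities': array([ 0.00281413,  0.06862734,  0.04065797,  0.09461724,  0.05098696,
       -0.07220315,  0.0204844 ]), 'effort': array([ 1.18292566e-03, -4.13970673e+01,  1.87910177e+00, -2.92229372e+01,
       -4.22036927e-02,  6.22704159e-02, -1.40177184e-05]), 'tool_pos': array([0.52631649, 0.24597384, 0.13256081]), 'tool_rot': array([ 1.79996533e+02, -1.45629730e-03,  1.35243466e+02]), 'force': array([ 0.15686234, -0.05178197,  0.40399099]), 'wrist_torque': array([ 0.01054015,  0.01055753, -0.00041371]), 'grip_width': 0.03108079985421661}
```

Still closing (31 mm).

arm_command(
  targets=[
    [[0, 0, 0, 0, 0, 0, 1], [0, 0, 0, 0, 0, 0, 1], [0, 0, 0, 0, 0, 0, 1], [0, 0, 0, 0, 0, 0, 1], [0, 0, 0, 0, 0, 0, 1]],
  ],
)

```text
time_s: 3.95
tool_pos: [0.5281, 0.2477, 0.1328]
tool_rot: [179.7, 0.1, 135.3]
force: [5.6, 4.0, -3.9]
grip_width: 0.0176
```

arm_command(
  targets=[
    [[0, 0.0025, 0, 0, 0, 0, 1], [0, 0.0025, 0, 0, 0, 0, 1], [0, 0.0025, 0, 0, 0, 0, 1]],
  ],
)

```text
time_s: 4.25
tool_pos: [0.5281, 0.2478, 0.1326]
tool_rot: [180.0, -0.0, 135.2]
force: [1.2, 1.3, -0.1]
grip_width: 0.0173
```

```bash
python3 - <<'E'
from h import *
from cell import *
c2=read_camera("side"); np.savez("side3.npz",**c2)
cv2.imwrite("pics/side3.png",cv2.resize(c2["img"][90:200,250:370,::-1],None,fx=5,fy=5,interpolation=cv2.INTER_CUBIC))
o=get_obs();print(o["force"],o["wrist_torque"],o["tool_pos"],o["tool_rot"],o["grip_width"])
E
```

```text
[ 1.02307006  0.63671573 -0.12981257] [ 0.07584212 -0.1013034  -0.00133825] [0.52810032 0.24783343 0.13264599] [ 1.79985422e+02 -2.14661748e-03  1.35248890e+02] 0.017428290009270098
```

View pics/side3.png

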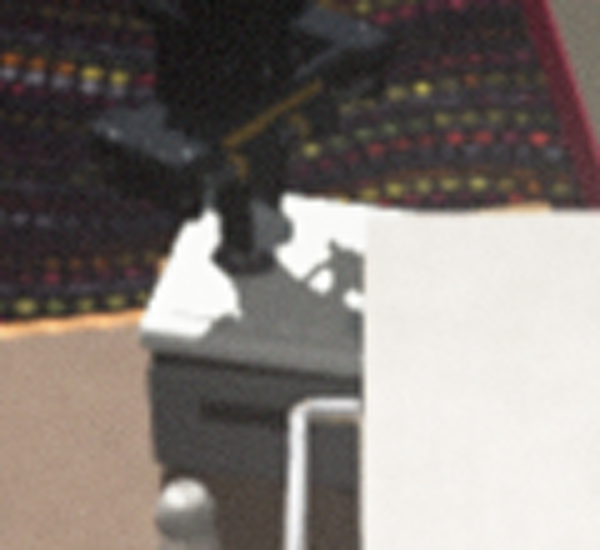

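Width settled at 17.4 mm, which matches the 18 mm shank rather than the 14 mm bar, so the fingertips reach below the bar. I'll open slightly, raise 10 mm and grip again on the bar only.

arm_command(
  targets=[
    [[0, 0, 0, 0, 0, 0, 0.3], [0, 0, 0, 0, 0, 0, 0.3], [0, 0, -0.01, 0, 0, 0, 0.3], [0, 0, -0.01, 0, 0, 0, 0.6], [0, 0, -0.01, 0, 0, 0, 1], [0, 0, -0.01, 0, 0, 0, 1], [0, 0, -0.01, 0, 0, 0, 1], [0, 0, -0.01, 0, 0, 0, 1], [0, 0, -0.01, 0, 0, 0, 1], [0, 0, -0.01, 0, 0, 0, 1]],
  ],
  newtons=40,
)

```text
time_s: 5.3
tool_pos: [0.5283, 0.2479, 0.1429]
tool_rot: [180.0, 0.0, 135.3]
force: [1.1, 0.6, 3.2]
grip_width: 0.0138
```

```bash
python3 - <<'E'
from cell import *
o=get_obs();print(o["force"],o["wrist_torque"],o["tool_pos"],o["tool_rot"],o["grip_width"])
E
```

```text
[1.13793587 0.64364751 3.20210903] [-0.07582584  0.11620178  0.0187515 ] [0.52833791 0.24793978 0.14291287] [1.79957086e+02 9.32373452e-03 1.35250536e+02] 0.013795083076767706
```

Width is 13.8 mm, so it is gripping the bar. Turning clockwise now (positive about tool z), with a slight descent.

arm_command(
  targets=[
    [[0.001, 0, 0, 0, 0, 5, 1], [0.001, 0, 0.0005, 0, 0, 10, 1], [0.001, 0, 0.001, 0, 0, 15, 1], [0.001, 0, 0.0015, 0, 0, 20, 1], [0.001, 0, 0.0015, 0, 0, 25, 1], [0.001, 0, 0.0015, 0, 0, 25, 1]],
  ],
)

```text
time_s: 5.9
tool_pos: [0.5256, 0.247, 0.1413]
tool_rot: [-179.7, 0.1, 110.1]
force: [-5.6, -3.1, 9.0]
grip_width: 0.0135
```

```bash
python3 - <<'E'
from h import *
from cell import *
o=get_obs();print(o["force"],o["wrist_torque"],o["tool_pos"],o["tool_rot"],o["grip_width"],o["qpos"])
c2=read_camera("side")
cv2.imwrite("pics/side4.png",cv2.resize(c2["img"][90:200,250:370,::-1],None,fx=5,fy=5,interpolation=cv2.INTER_CUBIC))
E
```

```text
[-5.63119015 -3.11190683  9.00151085] [-1.15107214  1.35174213 -0.10356001] [0.52556666 0.24701215 0.141348  ] [-1.79722009e+02  6.51034757e-02  1.10138474e+02] 0.013498194158941166 [-41.59419052  13.33761329  15.86346165  99.57511082  -3.86367393
  67.90735435  -4.52671649]
```

View pics/side4.png

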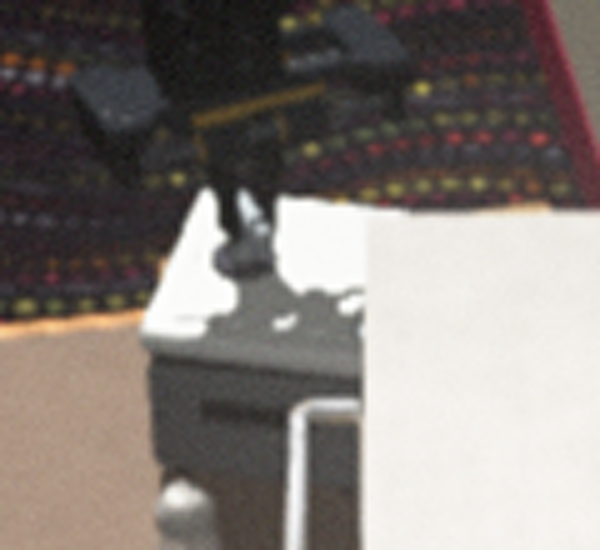

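The bar follows: the force is 11 N and the tool yaw is 110°. Continuing to the stop at about 73°, with a little overtravel.

arm_command(
  targets=[
    [[0, -0.0015, 0, 0, 0, 5, 1], [0, -0.0015, 0, 0, 0, 10, 1], [0, -0.0015, 0.0005, 0, 0, 15, 1], [0, -0.0015, 0.001, 0, 0, 20, 1], [0, -0.0015, 0.0015, 0, 0, 25, 1], [0, -0.0015, 0.002, 0, 0, 30, 1], [0, -0.0015, 0.002, 0, 0, 34, 1], [0, -0.0015, 0.002, 0, 0, 37, 1], [0, -0.0015, 0.002, 0, 0, 37, 1]],
  ],
)

```text
time_s: 6.85
tool_pos: [0.521, 0.2473, 0.139]
tool_rot: [-179.5, 0.3, 73.3]
force: [-14.8, -2.7, 12.2]
grip_width: 0.0134
```

```bash
python3 - <<'E'
from h import *
from cell import *
o=get_obs();print(o["force"],o["wrist_torque"],o["tool_pos"],o["tool_rot"],o["grip_width"],o["qpos"])
E
```

```text
[-14.84577891  -2.66961351  12.1755725 ] [-1.26748646e+00  2.72604280e+00  1.22788307e-04] [0.52103632 0.24725122 0.13901727] [-179.48843778    0.33244781   73.28842942] 0.01341198750531323 [-45.24898808  13.39343921  19.90374651 100.1210226   -4.99000084
  67.9386488  -40.63223196]
```

arm_command(
  targets=[
    [[0, -0.003, 0, 0, 0, 2, 1], [0, -0.003, 0, 0, 0, 4, 1], [0, -0.003, 0, 0, 0, 4, 1], [0, -0.003, 0, 0, 0, 4, 1]],
  ],
)

```text
time_s: 7.25
tool_pos: [0.5208, 0.2474, 0.139]
tool_rot: [-179.8, 0.3, 69.4]
force: [-5.4, -4.0, 8.7]
grip_width: 0.0139
```

```bash
python3 - <<'E'
from h import *
from cell import *
o=get_obs();print(o["force"],o["wrist_torque"],o["tool_pos"],o["tool_rot"],o["grip_width"],o["qpos"])
c2=read_camera("side")
cv2.imwrite("pics/side5.png",cv2.resize(c2["img"][90:200,250:370,::-1],None,fx=5,fy=5,interpolation=cv2.INTER_CUBIC))
E
```

```text
[-5.42564378 -3.99270374  8.71734502] [-1.22346258  1.35461331  0.99199615] [0.52084762 0.2473655  0.13901632] [-179.82342782    0.29051584   69.43246902] 0.013913363087994563 [-45.79406681  13.18756509  20.32746479 100.39504626  -4.83910445
  67.61795845 -44.65574247]
```

View pics/side5.png

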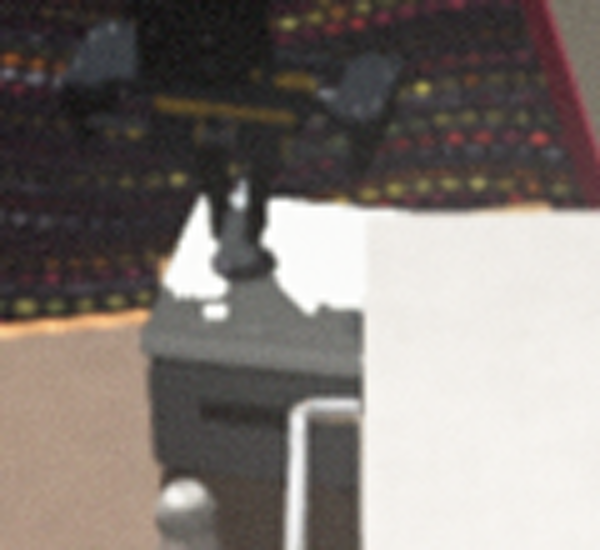

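The yaw moment jumped to 1 N·m at yaw 69.4°, so the handle is at its stop. Opening, then going up.

arm_command(
  targets=[
    [[0, 0, 0, 0, 0, 0, -1], [0, 0, 0, 0, 0, 0, -1], [0, 0, 0, 0, 0, 0, -1], [0, 0, 0, 0, 0, 0, -1], [0, 0, -0.02, 0, 0, 0, -1], [0, 0, -0.05, 0, 0, 0, -1], [0, 0, -0.08, 0, 0, 0, -1], [0, 0, -0.1, 0, 0, 0, -1]],
  ],
)

```text
time_s: 8.1
tool_pos: [0.5234, 0.2494, 0.2409]
tool_rot: [180.0, -0.1, 69.3]
force: [0.9, 0.4, 0.2]
grip_width: 0.0698
```

```bash
python3 - <<'E'
from h import *
from cell import *
o=get_obs(); print(o["tool_pos"],o["tool_rot"],o["force"],delta(o,[.35,.45,.25],100))
c2=read_camera("side"); np.savez("side6.npz",**c2)
cv2.imwrite("pics/side6.png",cv2.resize(c2["img"][90:200,250:370,::-1],None,fx=5,fy=5,interpolation=cv2.INTER_CUBIC))
print(bar(c2,(275,325,115,160),.14,.18))
E
```

```text
[0.52341255 0.24937017 0.24093265] [ 1.79953044e+02 -1.00880117e-01  6.92635441e+01] [0.88205455 0.38034891 0.18811871] (array([ 0.1262, -0.2332, -0.009 ]), array([  0.07,  -0.09, -30.74]))
(93, array([0.52209683, 0.24465869, 0.15258651]), np.float64(-109.09151085605086), ((522.5166625976562, 249.05020141601562), (74.55203247070312, 14.840171813964844), 71.84329986572266), np.float64(0.15429405701328824))
```

View pics/side6.png

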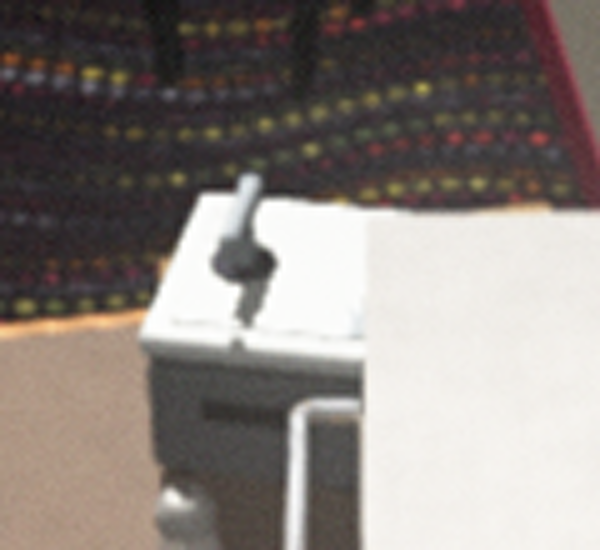

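The bar stands across the box at crop px (240,215), at about 71–72° against a front edge of 73°. I'll clear the arm and check from the top.

arm_command(
  targets=[
    [[0.02, -0.035, -0.02, 0, 0, 0, -1], [0.04, -0.07, -0.02, 0, 0, 0, -1], [0.06, -0.105, -0.02, 0, 0, 0, -1], [0.08, -0.14, -0.02, 0, 0, 0, -1], [0.1, -0.175, -0.02, 0, 0, 0, -1], [0.12, -0.21, -0.02, 0, 0, 0, -1], [0.126, -0.23, -0.02, 0, 0, 0, -1], [0.126, -0.23, -0.02, 0, 0, 0, -1], [0.126, -0.23, -0.02, 0, 0, 0, -1], [0.126, -0.23, -0.02, 0, 0, 0, -1]],
  ],
)

```text
time_s: 9.15
tool_pos: [0.3541, 0.4467, 0.2587]
tool_rot: [180.0, 0.0, 69.1]
force: [0.2, -0.4, -0.3]
grip_width: 0.0874
```

```bash
python3 - <<'E'
from h import *
from cell import *
o=get_obs(); print(o["time_s"],o["tool_pos"],o["joint_velocities"].round(2),o["force"])
c=read_camera("top"); np.savez("top7.npz",**c)
cv2.imwrite("pics/top7.png",cv2.resize(c["img"][140:260,170:460,::-1],None,fx=2.7,fy=2.7,interpolation=cv2.INTER_CUBIC))
print("loose",bar(c,(190,245,175,225)));print("tight",bar(c,(390,445,195,240)))
E
```

```text
9.15 [0.35413176 0.4467234  0.25870981] [ 0.55 -0.09  0.26 -0.22 -0.26 -0.03 -0.08] [ 0.18161602 -0.38010262 -0.31834483]
loose (112, array([0.52296798, 0.24783688, 0.15576537]), np.float64(-106.4498390201598), ((522.9795532226562, 248.7293701171875), (72.9225845336914, 14.002685546875), 73.36827087402344), np.float64(0.15610234873980633))
tight (116, array([ 0.47083516, -0.37275358,  0.15646743]), np.float64(-104.47428113070654), ((470.8277893066406, -372.90716552734375), (73.3584976196289, 14.544783592224121), 75.28425598144531), np.float64(0.15644778198244413))
```

View pics/top7.png

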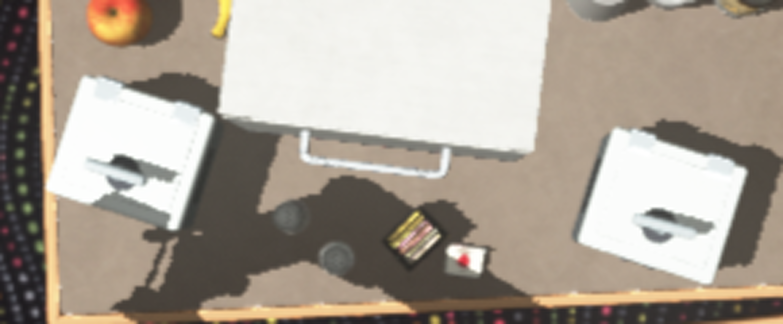

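Both bars (crop px (115,172) and (665,225)) lie across their boxes. The loose bar is at 73.4–73.6° against an edge of 73°, and its top has sunk to 156 mm, the same as the latched box. The arm is clear and touches nothing, so I'm handing in.

```bash
python3 - <<'E'
from cell import *
print(sign_off())
E
```

```text
the job is handed in; nothing more can be done
None
```

I turned the unlatched box's T-handle about 62° clockwise to its stop, let go, moved the arm clear and handed the job in at about 9.2 s. No verdict was reported.

- **Grip:** The first grip closed at 17.4 mm, which meant the fingertips were on the shank. I opened, raised the gripper 10 mm and gripped the bar itself at 13.8 mm. The force stayed under 20 N in the readings I took.
- **At the stop:** The twisting moment rose to about 1 N·m at the end of the turn, well above the 0.1 to 0.16 N·m needed to turn the handle.
- **Last check, loose box:** From above, the bar lies at 73.4–73.6° against the box's front edge at 73°. Its top sank from 160 to 156 mm, the same height as on the latched box. I did not measure the lid angle directly.
- **Camera difference:** The side camera read the bar 1–2° differently (71–72°), which is within its noise and still within the 10° limit.
- **Last check, other box:** Its bar has not moved, and the arm was clear of everything with no force on it.

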